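Returned medicine carton under the bench magnifier

ROBOT

A 6-joint arm with a two-finger parallel gripper is mounted at the origin on the work surface. World frame = base frame: x ahead of the robot, y to its left, z up, the work surface at z = 0. Lengths are in mm, angles in rad, forces in N, time in s.
With the tool pointing down it reaches from about 350 to 775 mm from the base axis. Payload 7.3 kg.
Tool frame: the origin (TCP) lies midway between the tips of the shut fingers; the grasp point (between the pads) lies 19 mm behind it (bot.hold_point_z is the distance from the TCP to the grasp point, in mm); z points along the fingers, y is the direction in which the jaws open and shut (so a half turn about z gives the same grasp; the last joint's range is limited). The gripper opens to 92 mm and grips with 3 to 60 N. Pads are 19 mm wide; open, the fingers measure 130 mm over their backs; the gripper's body (75 mm by 190 mm) begins 47 mm behind the grasp point.
Start: joints at [-1.465, 0.342, 1.524, -0, 1.275, -0.146], TCP at [130.824, -508.458, 226.741] pointing down, gripper open.
Joint ranges: [-2.53, 2.53], [-0.77, 2.02], [0.04, 2.7], [-1, 4.14], [0.28, 2.66], [-3.11, 3.11]. Speed limits (rad/s): [2.57, 2.57, 3.14, 3.14, 3.14, 3.14].

INTERFACE

Orientations are given as [roll, pitch, yaw] about the fixed x, y, z axes, in that order (R = Rz(yaw) Ry(pitch) Rx(roll)).
In Python, from plant import bot gives the robot as it stands.
- The arm moves only by the tool servo_tool, never from a script. Its argument "series" is a list of rows, each a list of 5 numbers: the opening, from 0 (shut) to 1 (fully open), then the shift along the tool's x, y, z each as a share of 50 mm, from -1 to 1, then the turn about the tool's z as a share of 90 degrees, from -1 to 1. In form: [[gripper, tx, ty, tz, spin], ...]. A call has 1 to 20 rows; each row shifts and turns the commanded pose from where the row before left it, along the tool's axes as they then stand; what a row does not reach is not made up. A row lasts 1/8 s, in which the tool goes at most 62.5 mm and 10.7 degrees, less where a joint would pass 70% of its speed; a pose out of reach is approached as far as the arm can. A call with a number of a shift or a turn outside -1 to 1 is refused whole. A call with a gripper value outside its range is refused whole. The fingers move at their own pace and stop on an object; the grip force is fixed at half the most. Time passes only in rows, so rows that do not move let the fingers close. It gives the time, the measured TCP pose, the force and the opening at its end, in the units of the state.
- bot.get_obs(): the state, without advancing time (a new reading comes with each control period).
- bot.capture(name): name is "scene" or "top" or "wrist"; returns the picture (420x560x3 uint8, red, green, blue); there is no depth.
- bot.camera_model(name): a dict with "mtx" (3x3 intrinsics, pixels), "world_from_camera" (4x4, takes a point from camera to world coordinates). Camera axes: x right, y up, looking along -z (the intrinsics and any distortion apply to the point x, -y, -z); pixel columns grow to the right and rows downward; lengths in mm; the calibration is good to about 2 mm. The wrist camera is an equidistant fisheye: a pixel r from the principal point sees the ray r / f radians off the axis. A picture is of the moment at which its call begins: read the wrist's pose just before it. camera_model takes no time and is no camera call; for the wrist camera it gives the pose at the moment of the call.
- bot.close_job(): hands the job in, once; it reports no verdict.
Trained networks look in the newest picture that a camera, given by its name, has taken for a name from the list of things; names that differ only in an ending like _2 or _b are one class to them, and where a whole thing is asked for, a point or a joint stands for the part that bears it (a point fixed in the world has none). Each returns a list of dicts, best first, with "p" (0 to 1); they miss things now and then, are a little off and sometimes report something else, mostly with a low value. They report only what shows in the picture. A call takes as long as a camera call. They do not tell look-alikes from the thing itself.
- bot.outline_of(camera, label): "mask" (420x560 bool, what is visible of it).
- bot.pinpoint(camera, label): "point" ([x, y, z] in mm, in the coordinates of the camera as it stood for that picture, good to about 4 mm: a listed point, or the origin of a listed thing).
The state is a dict: "time": time; "joint_positions": joint angles; "dq": joint speeds; "tau": joint torques, N m; "tool_pos": TCP position; "tcp_rot": TCP orientation; "contact_force": force on the tool from outside, world axes, zero at the start; "moment": the same for the moment, N m; "grip_width": finger opening in mm.
Only numpy, scipy, OpenCV 4.12 (cv2) and the standard library are available. Lean on these libraries where they do the work, as an engineer would, in place of code of your own. Each camera call takes 0.05 s, during which the arm holds its last target.

TASK

Take the orange carton out of the stock rack and stand it upright on the green mat, let go, and take it again by its broad faces. Lower it gently, upright, into the blue tub until it rests on whatever is already in there, and let go without dropping it; then swing the bench magnifier by its red knob until the lens is centred over the tub's mouth, and leave it there. Do not disturb the other two cartons, the amber bottle or the jar.

Things in the scene. Friction and masses are not known exactly. Their poses are not given: they have to be found in the camera images.
- pack: the orange medicine carton with white band, a rigid box 64 (its x) x 34 (its y) x 100 mm (its z, upright), 0.1 to 0.25 kg; origin at the centre of its underside. The broad faces are the 64 x 100 ones, facing its own +y and -y. At the start it stands in one of the rack's three slots, any of them, its axes along the rack's to within the slots' play.
- rack: fixed black stock rack, 78 (x) x 131 (y) mm, origin under its centre. Floor 4 mm thick; three slots 37 mm wide in y and 70 mm long in x, centred at y = -41, 0 and +41 mm; the dividers between them are 45 mm high, the end walls at +x and -x 18 mm high. The cartons stand only 7 mm apart, so fingers do not fit between their broad faces.
- mat: fixed flat green mat with dark edge, 130 x 130 mm, 3 mm thick; origin under its centre.
- tub: fixed opaque blue open-topped tub, outside 88 (x) x 102 (y) x 140 mm high, walls 5 mm, inside 78 (x) x 92 (y) mm; origin under its centre. It is partly filled with a rigid flat layer whose top lies anywhere from 12 to 34 mm above the tub's underside (differs each time), so the carton's top ends 6 to 28 mm below the rim.
- tub_mouth (a point): centre of the tub's mouth, at rim height (140 mm). The mouth has room for fingers only beside the carton's broad faces: best with the carton's x axis along the tub's x (either way round), leaving 29 mm beside each broad face and 7 mm beside each narrow one; open the fingers only a little in there.
- lens (a point): centre of the bench magnifier's clear lens, 236 mm above the table, in a white ring 126 mm across; x axis along the second arm, away from the elbow. Two white arms swing level on stiff upright hinges (0.45 and 0.3 N m, stay where left): 260 mm from a fixed post at the far left to the elbow, lying 202 to 230 mm high, then 220 mm to the lens, 229 to 243 mm high. All the tub's places are in reach.
- knob (a point): red upright knob, a cylinder of 26 mm diameter on the lens ring's far edge, 72 mm beyond the lens centre on the line from the elbow; top at 292 mm height; this point is on its axis, 16 mm below the top. Held from above it can be led level in any direction by a few N. The second arm turns as it goes (up to 1.7 rad by the tub), and the knob turns with it, slipping in a light grip.
- pack_blue: bystander: blue carton of the same size, standing in another slot; origin at the centre of its underside
- pack_white: bystander: white carton with green band, same size, in the remaining slot; origin at the centre of its underside
- syrup: bystander: amber bottle, diameter 52 mm, 120 mm high; origin at the centre of its underside
- jar: bystander: jar with green cap, diameter 60 mm, 75 mm high; origin at the centre of its underside
Things that resemble listed ones, but are neither listed nor needed, are in the scene too. There is more than one size of the mat; the one meant has the size given above. Of the things that look like the pack, take the one that is farthest to the robot's left at the start.

How it is judged (in metres and radians):
On the way, in this order (a step that is already met when the one before it is completed fails the run):
1. the orange carton stands on the mat, let go (horizontal distance between pack and mat below 0.06 m and height (world z) of pack below 0.008 m and angle between pack's own z axis and vertical below 0.1 rad and contact force between pack and the fingers below 0.1 N), for 0.2 s.
2. the carton stands in the tub on what is in there, let go (x of pack in the frame of tub between -0.03 and 0.03 m and y of pack in the frame of tub between -0.035 and 0.035 m and z of pack in the frame of tub below 0.045 m and angle between pack's own z axis and vertical below 0.15 rad and linear speed of pack below 0.03 m/s and contact force between pack and the fingers below 0.1 N), for 0.2 s.
At the end, for the whole second after the job is handed in: Carton released, at rest and upright (0.15 rad) within the tub's walls, its underside under 45 mm above the tub's; lens centre within 25 mm (from above) of the tub mouth's centre; other cartons, bottle and jar upright (0.2 rad) within 30 mm of their starts (all of step 2 and horizontal distance between lens and tub_mouth below 0.025 m and distance of each of pack_blue, pack_white, syrup, jar from where it was at the start of the episode below 0.03 m and angle between each of pack_blue, pack_white, syrup, jar's own z axis and vertical below 0.2 rad); the robot touches nothing.
It fails at once if the carton is dropped or thrust into the tub (faster than 0.35 m/s inside it) (x of pack in the frame of tub between -0.03 and 0.03 m and y of pack in the frame of tub between -0.035 and 0.035 m and height (world z) of pack below 0.135 m and linear speed of pack above 0.35 m/s).
It fails at once if another carton, the bottle or the jar is knocked over or displaced by more than 30 mm (distance of any of pack_blue, pack_white, syrup, jar from where it was at the start of the episode above 0.03 m or angle between any of pack_blue, pack_white, syrup, jar's own z axis and vertical above 0.4 rad).
It also fails if it takes over 72 s, if anything falls off the work surface, if the arm or the gripper's body presses on something with over 40 N, if the wrist force passes 120 N, or if a joint passes its speed limit or range.

## Working session

There is one attempt and no reset: what is moved stays moved. The work goes in short steps, Python scripts to look and compute and a tool call to move; the robot and the scene stay as the last step left them, time stands still between calls to the robot, and variables do not carry over. Pictures are saved under pics/ and viewed, and the job is handed in when it is done.

Besides the shell and the picture viewer there is one more tool, called after "Call:" in YAML: its name, and indented under it one key for each argument. servo_tool: Moves the arm, as the interface text tells. Shift numbers are shares of 50 mm and turn numbers shares of 90 degrees, none past 1 either way. Its arguments: {"type":"object","properties":{"series":{"type":"array"}},"required":["series"]}

```bash
ls; mkdir -p pics; cat > h.py <<'E'
import numpy as np, cv2
from plant import bot
def snap(n,f):
    im=bot.capture(n); cv2.imwrite('pics/'+f,im[:,:,::-1]); return im
def w(n,p):
    T=np.array(bot.camera_model(n)['world_from_camera']); return (T@np.r_[p,1])[:3]
E
python3 - <<'E'
from h import *
for n in ('scene','top','wrist'): snap(n,n+'1.png')
for n in ('scene','top'):
    print(n,np.round(bot.camera_model(n)['mtx'],1).tolist(),np.round(bot.camera_model(n)['world_from_camera'],3).tolist())
    for l in ('pack','rack','mat','tub','tub_mouth','lens','knob','syrup','jar','pack_blue','pack_white'):
        for d in bot.pinpoint(n,l): print(l,round(d['p'],2),np.round(w(n,d['point'])).tolist())
print(bot.get_obs())
E
```

```text
pics
scene [[412.8, 0.0, 284.9], [0.0, 412.8, 210.6], [0.0, 0.0, 1.0]] [[0.59, -0.456, 0.667, 1165.258], [0.807, 0.329, -0.49, -451.286], [0.004, 0.827, 0.562, 711.158], [0.0, 0.0, 0.0, 1.0]]
pack 0.7 [508.0, -246.0, 4.0]
pack 0.64 [383.0, -371.0, 1.0]
rack 0.61 [509.0, -287.0, 0.0]
rack 0.45 [443.0, -47.0, -3.0]
mat 0.81 [369.0, -218.0, -1.0]
mat 0.66 [444.0, -47.0, -3.0]
mat 0.59 [376.0, 119.0, -1.0]
tub 0.75 [609.0, 96.0, -3.0]
tub_mouth 0.8 [611.0, 98.0, 138.0]
lens 0.72 [514.0, 408.0, 237.0]
knob 0.74 [472.0, 352.0, 273.0]
knob 0.3 [660.0, -145.0, -4.0]
syrup 0.63 [660.0, -145.0, -3.0]
jar 0.73 [631.0, -301.0, 2.0]
pack_blue 0.84 [514.0, -328.0, 5.0]
pack_blue 0.5 [630.0, -301.0, -2.0]
pack_white 0.98 [510.0, -287.0, 3.0]
top [[508.8, 0.0, 273.6], [0.0, 508.8, 208.6], [0.0, 0.0, 1.0]] [[-0.002, 0.989, -0.151, 338.01], [-1.0, -0.003, -0.002, 34.024], [-0.002, 0.151, 0.989, 1501.303], [0.0, 0.0, 0.0, 1.0]]
pack 0.9 [382.0, -367.0, -1.0]
rack 0.74 [628.0, -299.0, 1.0]
rack 0.52 [507.0, -286.0, 0.0]
mat 0.92 [370.0, -215.0, -4.0]
mat 0.89 [379.0, 130.0, -1.0]
mat 0.67 [448.0, -45.0,
[... 426 characters left out ...]
-280.0, 3.0]
{'time': 1.25, 'joint_positions': array([-1.46498467e+00,  3.42001374e-01,  1.52411040e+00, -1.11404766e-05,
        1.27542311e+00, -1.46035451e-01]), 'dq': array([-7.61472646e-04,  3.82382490e-04,  1.60410503e-03, -2.08433782e-05,
        1.68706131e-04, -8.38936482e-04]), 'tau': array([-1.05274587e-03, -4.31139672e+01, -2.44481152e+01,  7.16772373e-02,
        4.83146310e-02, -3.47656751e-06]), 'tool_pos': array([ 130.82732938, -508.44453223,  226.73615692]), 'tcp_rot': array([3.14153705e+00, 1.89511474e-05, 2.51850350e-01]), 'contact_force': array([-0.05782371,  0.22146311, -1.02539888]), 'moment': array([0.00883524, 0.02728224, 0.0023217 ]), 'grip_width': 91.93906860497755}
```

View pics/scene1.png

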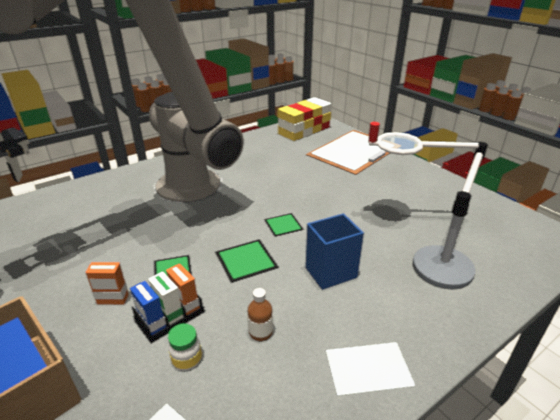

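View pics/top1.png

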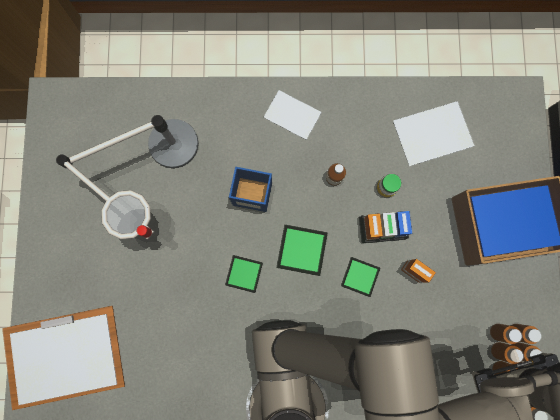

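```bash
cat >> h.py <<'E'
def ray(n,uv,z,M=None):
    m=M or bot.camera_model(n); K=np.array(m['mtx']);T=np.array(m['world_from_camera'])
    uv=np.atleast_2d(uv).astype(float)
    d=np.c_[(uv[:,0]-K[0,2])/K[0,0],-(uv[:,1]-K[1,2])/K[1,1],-np.ones(len(uv))]@T[:3,:3].T
    return T[:3,3]+d*((z-T[2,3])/d[:,2])[:,None]
def rect(mask,n,z):
    c=max(cv2.findContours(mask.astype(np.uint8),0,1)[0],key=cv2.contourArea)[:,0]
    p=ray(n,c,z)[:,:2].astype(np.float32)
    return cv2.minAreaRect(p)
E
python3 - <<'E'
from h import *
im=cv2.imread('pics/top1.png'); sc=cv2.imread('pics/scene1.png')
a=cv2.resize(im[170:290,210:440],None,fx=3.4,fy=3.4,interpolation=cv2.INTER_CUBIC); cv2.imwrite('pics/c1.png',a)
b=cv2.resize(sc[230:350,80:220],None,fx=5,fy=5,interpolation=cv2.INTER_CUBIC)
cv2.imwrite('pics/c2.png',b)
bot.capture('top')
for l,z in (('mat',3),('tub',140),('pack',104),('pack_white',104),('pack_blue',104),('rack',18)):
    for d in bot.outline_of('top',l):
        m=d['mask']; r=rect(m,'top',z); print(l,round(d['p'],2),m.sum(),np.round(np.argwhere(m).mean(0)),np.round(r[0]),np.round(r[1]),round(r[2],1))
print('elbow,post,pxlens',ray('top',[[62,160],[160,123]],230), ray('top',[[126,214]],240))
E
```

```text
mat 0.87 965 [274. 243.] [375. 125.] [93. 90.] 74.9
mat 0.63 1992 [250. 302.] [446. -46.] [131. 139.] 80.5
tub 0.83 896 [188. 249.] [601. 101.] [107. 107.] 78.9
tub 0.19 238 [234. 375.] [ 493. -258.] [ 72. 127.] 4.1
pack 0.79 488 [271. 418.] [ 379. -356.] [78. 51.] 54.1
pack 0.77 399 [227. 373.] [ 501. -236.] [47. 69.] 89.8
pack_white 0.79 385 [225. 388.] [ 505. -280.] [72. 45.] 2.1
pack_white 0.72 386 [185. 388.] [ 619. -285.] [59. 61.] 88.1
pack_white 0.34 1909 [250. 302.] [436. -39.] [121. 122.] 79.9
pack_blue 0.82 323 [224. 403.] [ 507. -321.] [42. 67.] 89.8
rack 0.73 241 [234. 374.] [ 482. -272.] [151.  71.] 65.4
rack 0.41 330 [174. 335.] [ 666. -147.] [53. 66.] 62.6
elbow,post,pxlens [[659.73195283 579.70154929 230.        ]
 [757.56285534 331.03637328 230.        ]] [[517.81606646 406.51418856 240.        ]]
```

View pics/c1.png

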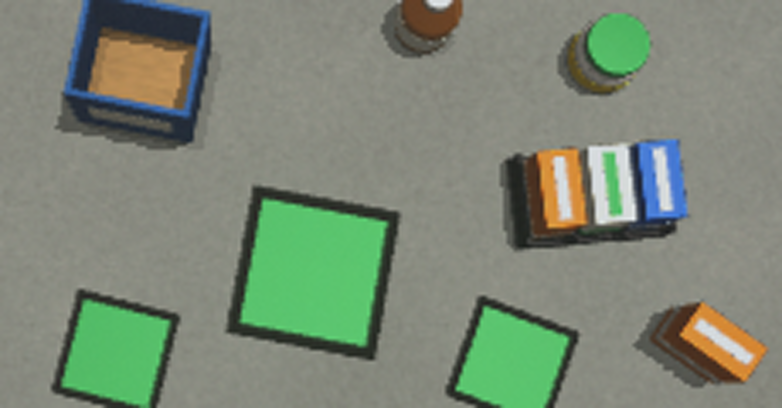

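View pics/c2.png

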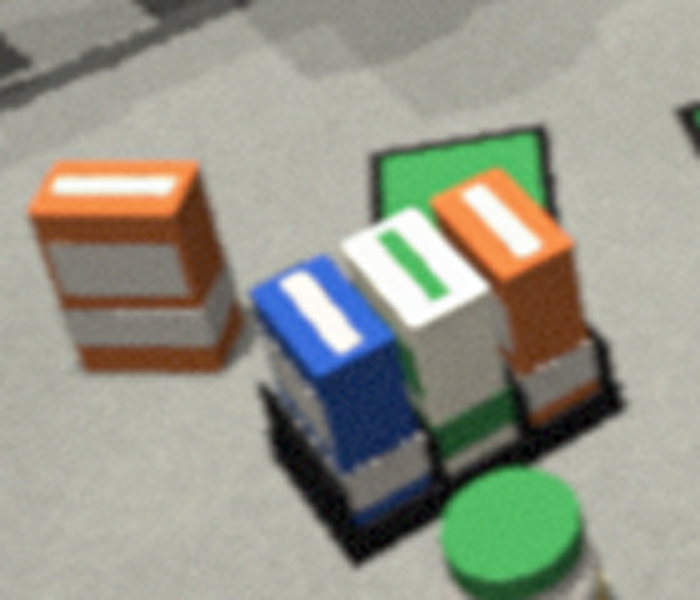

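```bash
python3 - <<'E'
from h import *
im=cv2.imread('pics/top1.png')
a=cv2.resize(im[155:225,215:285],None,fx=8,fy=8,interpolation=cv2.INTER_CUBIC); cv2.imwrite('pics/c3.png',a)
c=np.array([[537,152],[578,149],[586,226],[545,229],[561,189],[662,180],[612,184]])/3.4+[210,170]
p=ray('top',c,104);print(np.round(p[:,:2],1).tolist())
E
```

```text
[[533.4, -224.4], [535.8, -257.9], [472.8, -262.3], [470.4, -229.0], [503.0, -243.0], [510.1, -325.3], [507.0, -284.6]]
```

View pics/c3.png

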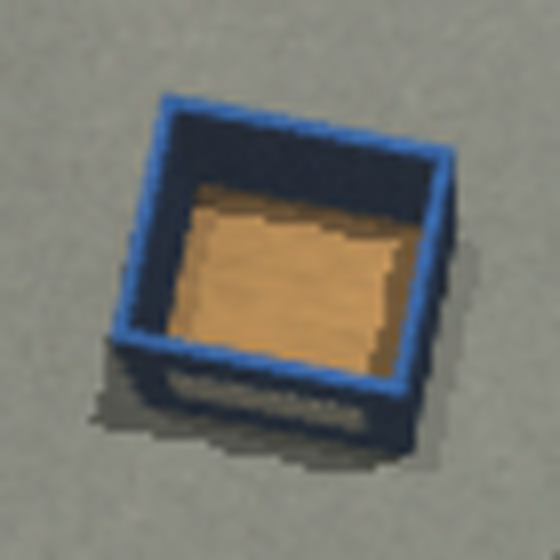

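View pics/wrist1.png

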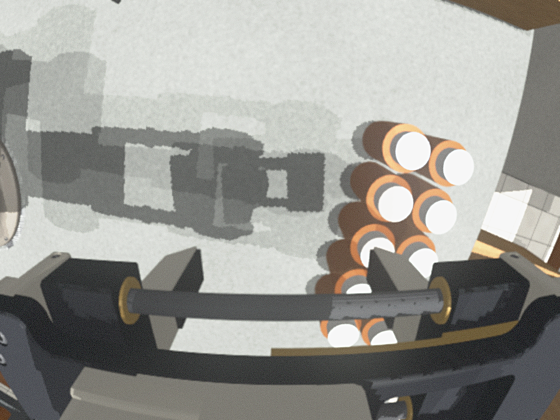

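```bash
cat >> h.py <<'E'
def plan(x,y,z,yaw=None):
    o=bot.get_obs(); p=np.array(o['tool_pos']); r=o['tcp_rot']; a=r[2]
    d=np.array([x,y,z])-p; t=np.array([d[0]*np.cos(a)+d[1]*np.sin(a), d[0]*np.sin(a)-d[1]*np.cos(a), -d[2]])
    print('t',round(o['time'],2),'pos',np.round(p,1),'rot',np.round(r,3),'grip',round(o['grip_width'],1),'F',np.round(o['contact_force'],1))
    print('tool shift/50:',np.round(t/50,3),'spin/90 (neg of world yaw):',None if yaw is None else round(-np.degrees(yaw-a)/90,3))
E
python3 - <<'E'
from h import *
plan(505,-244,227,1.65)
print(ray('top',[[250.8,185.3]],140))
E
```

```text
t 1.6 pos [ 130.8 -508.5  226.7] rot [3.141 0.    0.252] grip 91.5 F [-0.8 -0.7  0.1]
tool shift/50: [ 8.565e+00 -3.258e+00 -5.000e-03] spin/90 (neg of world yaw): -0.89
[[610.14763794  98.91132285 140.        ]]
```

Call:
servo_tool:
  series:
    - [1, 0.4, -0.15, 0, 0]
    - [1, 0.715, -0.27, 0, 0]
    - [1, 0.715, -0.27, 0, 0]
    - [1, 0.715, -0.27, 0, 0]
    - [1, 0.715, -0.27, 0, 0]
    - [1, 0.715, -0.27, 0, 0]
    - [1, 0.715, -0.27, 0, 0]
    - [1, 0.715, -0.27, 0, 0]
    - [1, 0.715, -0.27, 0, 0]
    - [1, 0.715, -0.27, 0, 0]
    - [1, 0.715, -0.27, 0, 0]
    - [1, 0.715, -0.27, 0, 0]
    - [1, 0.3, -0.14, 0, -0.11]
    - [1, 0, 0, 0, -0.11]
    - [1, 0, 0, 0, -0.11]
    - [1, 0, 0, 0, -0.11]
    - [1, 0, 0, 0, -0.11]
    - [1, 0, 0, 0, -0.11]
    - [1, 0, 0, 0, -0.11]
    - [1, 0, 0, 0, -0.11]

```text
time: 4.1
tool_pos: [505.1, -242.6, 226.7]
tcp_rot: [-3.142, -0.0, 1.64]
contact_force: [0.3, -0.6, 1.0]
grip_width: 91.5
```

```bash
python3 - <<'E'
from h import *
plan(505,-244,120,1.65)
snap('wrist','w2.png')
m=bot.camera_model('wrist');print(np.round(m['mtx'],1).tolist(),np.round(m['world_from_camera'],3).tolist())
for l in ('pack','rack','pack_white'):
  for d in bot.pinpoint('wrist',l): print(l,round(d['p'],2),np.round(w('wrist',d['point'])))
E
```

```text
t 4.1 pos [ 505.1 -242.6  226.7] rot [-3.142 -0.     1.64 ] grip 91.5 F [ 0.3 -0.6  1. ]
tool shift/50: [-0.028 -0.004  2.135] spin/90 (neg of world yaw): -0.006
[[325.2, 0.0, 284.6], [0.0, 325.2, 209.9], [0.0, 0.0, 1.0]] [[0.997, -0.073, -0.023, 499.643], [0.076, 0.952, 0.297, -162.656], [0.0, -0.298, 0.955, 385.647], [0.0, 0.0, 0.0, 1.0]]
pack 0.81 [ 505. -241.    1.]
pack 0.39 [ 634. -300.    7.]
pack_white 0.73 [ 513. -284.    7.]
```

View pics/w2.png

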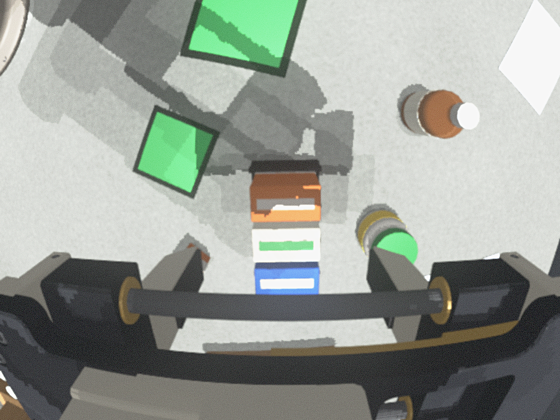

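```bash
cat >> h.py <<'E'
def fray(uv,z):
    m=bot.camera_model('wrist');K=np.array(m['mtx']);T=np.array(m['world_from_camera'])
    q=(np.atleast_2d(uv).astype(float)-K[:2,2])/K[0,0]; r=np.linalg.norm(q,axis=1)
    d=np.c_[q[:,0]/r*np.sin(r),-q[:,1]/r*np.sin(r),-np.cos(r)]@T[:3,:3].T
    return T[:3,3]+d*((z-T[2,3])/d[:,2])[:,None]
E
python3 - <<'E'
from h import *
im=cv2.imread('pics/w2.png')
cv2.imwrite('pics/c4.png',cv2.resize(im[150:300,220:350],None,fx=4.5,fy=4,interpolation=cv2.INTER_CUBIC)) 
print(fray([[286,205],[251,206],[321,206]],104)[:,:2])
E
```

```text
[[ 507.25362242 -246.03805407]
 [ 475.62079439 -248.86290244]
 [ 539.03103736 -245.06486948]]
```

View pics/c4.png

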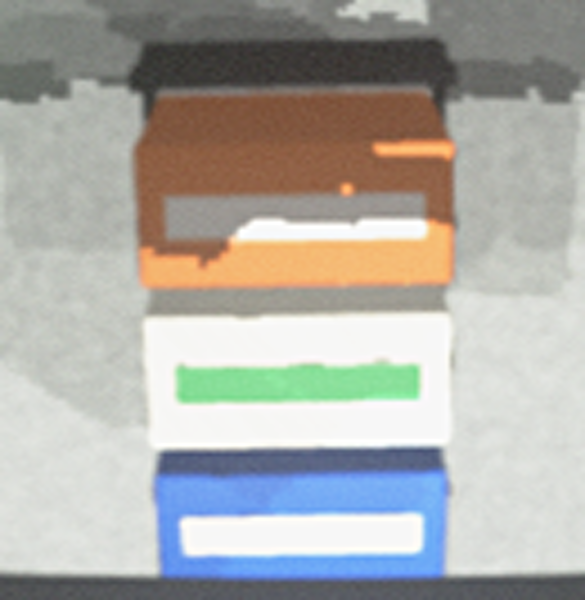

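Call:
servo_tool:
  series:
    - [1, -0.05, 0.03, 0.5, 0]
    - [1, 0, 0, 0.7, 0]
    - [1, 0, 0, 0.7, 0]
    - [1, 0, 0, 0.6, 0]
    - [1, 0, 0, 0.5, 0]
    - [1, 0, 0, 0.3, 0]
    - [1, 0, 0, 0.2, 0]
    - [1, 0, 0, 0, 0]

```text
time: 5.3
tool_pos: [506.6, -246.2, 51.6]
tcp_rot: [-3.141, -0.0, 1.633]
contact_force: [-1.1, -0.8, 0.4]
grip_width: 91.7
```

Call:
servo_tool:
  series:
    - [0.5, 0, 0, 0, 0]
    - [0.5, 0, 0, 0, 0]
    - [0.5, 0, 0, 0, 0]
    - [0.5, 0, 0, 0, 0]

```text
time: 5.8
tool_pos: [506.7, -246.5, 52.1]
tcp_rot: [3.141, 0.0, 1.634]
contact_force: [-0.8, -0.6, 3.6]
grip_width: 64.0
```

```bash
python3 - <<'E'
from h import *
plan(446,-46,180,1.388)
snap('scene','s3.png')
E
```

```text
t 5.8 pos [ 506.7 -246.5   52.1] rot [3.141 0.    1.634] grip 64.0 F [-0.8 -0.6  3.6]
tool shift/50: [ 4.078 -0.958 -2.557] spin/90 (neg of world yaw): 0.157
```

View pics/s3.png

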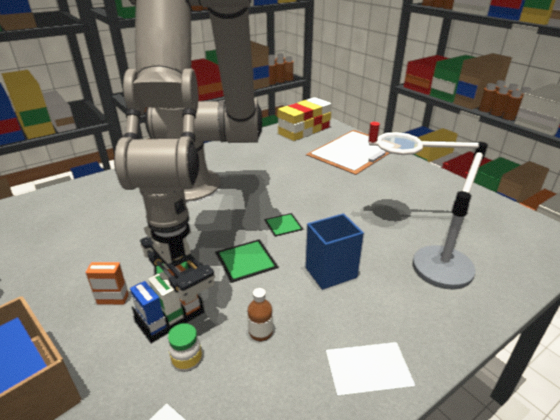

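Call:
servo_tool:
  series:
    - [0.4, 0, 0, -0.15, 0]
    - [0.4, 0, 0, -0.3, 0]
    - [0.4, 0, 0, -0.4, 0]
    - [0.4, 0, 0, -0.5, 0]
    - [0.4, 0, 0, -0.5, 0]
    - [0.4, 0, 0, -0.4, 0]
    - [0.4, 0, 0, -0.2, 0]
    - [0.4, 0, 0, 0, 0]

```text
time: 6.85
tool_pos: [506.8, -246.5, 175.0]
tcp_rot: [3.14, 0.001, 1.634]
contact_force: [-0.4, 0.4, -3.0]
grip_width: 64.3
```

```bash
python3 - <<'E'
from h import *
plan(446,-46,180,1.388)
snap('wrist','w4.png')
E
```

```text
t 6.85 pos [ 506.8 -246.5  175. ] rot [3.140e+00 1.000e-03 1.634e+00] grip 64.3 F [-0.4  0.4 -3. ]
tool shift/50: [ 4.078 -0.96  -0.1  ] spin/90 (neg of world yaw): 0.157
```

View pics/w4.png

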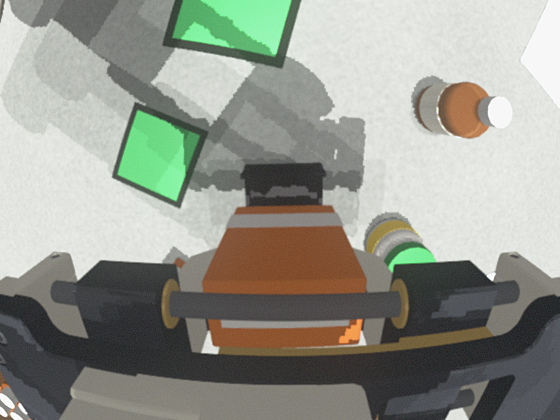

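Call:
servo_tool:
  series:
    - [0.4, 0.3, -0.07, 0, 0]
    - [0.4, 0.5, -0.12, 0, 0]
    - [0.4, 0.6, -0.14, 0, 0]
    - [0.4, 0.6, -0.14, 0, 0]
    - [0.4, 0.6, -0.14, 0, 0]
    - [0.4, 0.6, -0.14, 0, 0]
    - [0.4, 0.5, -0.12, 0, 0]
    - [0.4, 0.3, -0.08, 0, 0.05]
    - [0.4, 0.08, 0, 0, 0.05]
    - [0.4, 0, 0, 0, 0.055]
    - [0.4, 0, 0, 0.6, 0]
    - [0.4, 0, 0, 0.6, 0]
    - [0.4, 0, 0, 0.5, 0]
    - [0.4, 0, 0, 0.3, 0]
    - [0.4, 0, 0, 0.2, 0]
    - [0.4, 0, 0, 0.1, 0]
    - [0.4, 0, 0, 0, 0]

```text
time: 9.02
tool_pos: [446.5, -45.6, 59.2]
tcp_rot: [-3.141, 0.0, 1.391]
contact_force: [0.3, 0.7, -1.7]
grip_width: 64.1
```

```bash
python3 - <<'E'
from h import *
plan(446,-46,50.5,1.388)
snap('scene','s5.png')
E
```

```text
t 9.03 pos [446.5 -45.6  59.2] rot [-3.141  0.     1.391] grip 64.1 F [ 0.3  0.7 -1.7]
tool shift/50: [-0.01  -0.009  0.174] spin/90 (neg of world yaw): 0.002
```

View pics/s5.png

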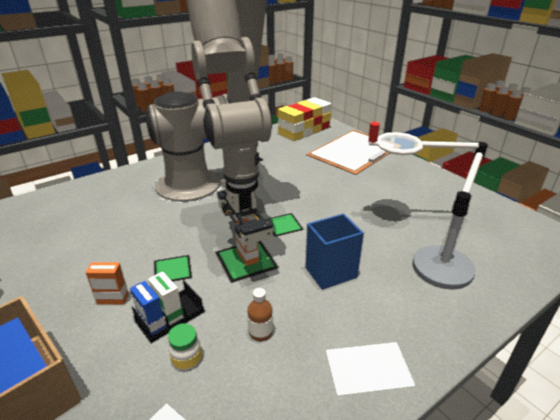

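Call:
servo_tool:
  series:
    - [0.4, 0, 0, 0.08, 0]
    - [0.4, 0, 0, 0.05, 0]
    - [0.4, 0, 0, 0.03, 0]
    - [0.4, 0, 0, 0, 0]

```text
time: 9.57
tool_pos: [446.6, -45.7, 51.2]
tcp_rot: [3.142, 0.0, 1.391]
contact_force: [-0.0, 0.3, -1.7]
grip_width: 64.0
```

Call:
servo_tool:
  series:
    - [0.4, 0, 0, 0.02, 0]
    - [0.4, 0, 0, 0, 0]

```text
time: 9.82
tool_pos: [446.7, -45.7, 51.1]
tcp_rot: [3.141, 0.0, 1.391]
contact_force: [-3.8, 0.4, 9.4]
grip_width: 64.1
```

Contact with the mat. Release and lift clear.

Call:
servo_tool:
  series:
    - [0.85, 0, 0, 0, 0]
    - [1, 0, 0, 0, 0]
    - [1, 0, 0, 0, 0]
    - [1, 0, 0, 0, 0]
    - [1, 0, 0, -0.3, 0]
    - [1, 0, 0, -0.6, 0]
    - [1, 0, 0, -0.7, 0]
    - [1, 0, 0, -0.6, 0]
    - [1, 0, 0, -0.3, 0]
    - [1, 0, 0, 0, 0]

```text
time: 11.08
tool_pos: [447.2, -45.9, 176.0]
tcp_rot: [3.139, 0.0, 1.391]
contact_force: [0.0, 0.8, -0.5]
grip_width: 91.4
```

```bash
python3 - <<'E'
from h import *
plan(446,-46,150,-0.18)
snap('wrist','w6.png');snap('top','t6.png')
for n in ('wrist','top'):
  for d in bot.pinpoint(n,'pack'): print(n,round(d['p'],2),np.round(w(n,d['point'])))
E
```

```text
t 11.07 pos [447.2 -45.9 176. ] rot [3.139 0.    1.391] grip 91.4 F [ 0.   0.8 -0.5]
tool shift/50: [-0.007 -0.023  0.521] spin/90 (neg of world yaw): 1.0
wrist 0.97 [442. -37.   1.]
top 0.92 [ 379. -371.    2.]
```

View pics/w6.png

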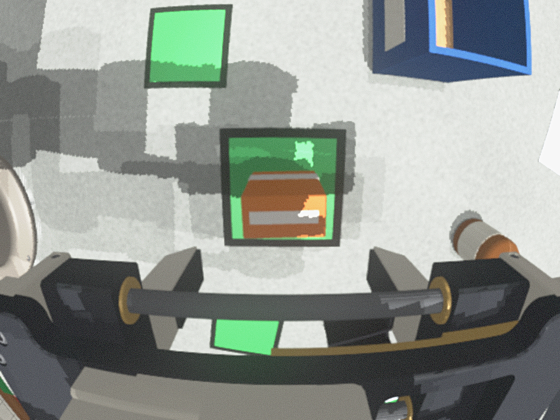

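```bash
python3 - <<'E'
from h import *
im=cv2.imread('pics/w6.png')
cv2.imwrite('pics/c6.png',cv2.resize(im[150:260,210:360],None,fx=5,fy=5,interpolation=cv2.INTER_CUBIC)) 
E
```

```text
(no output)
```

View pics/c6.png

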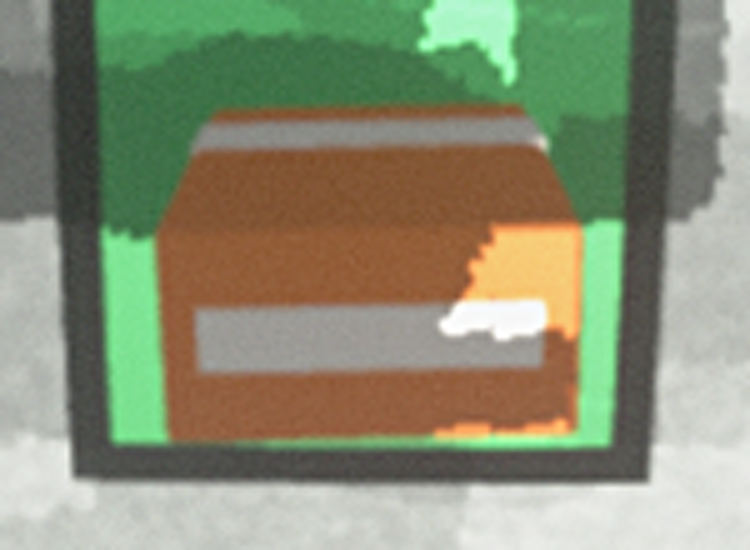

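```bash
python3 - <<'E'
from h import *
c=np.array([[157,230],[583,224],[578,434],[170,440]])/5+[210,150]
p=fray(c,103)[:,:2];print(p.round(1),p.mean(0),np.linalg.norm(p-np.roll(p,1,0),axis=1),[np.arctan2(*(v[::-1])) for v in (p[1]-p[0],p[2]-p[3])])
print(w('wrist',bot.pinpoint('wrist','tub_mouth')[0]['point']))
plan(*p.mean(0),89-19+86-67,-0.18)
E
```

```text
[[418.9 -21. ]
 [480.8 -31.4]
 [475.4 -64.2]
 [413.6 -53.9]] [447.16744371 -42.61456809] [33.34168668 62.70061157 33.24150324 62.63468985] [np.float64(-0.1655342926625137), np.float64(-0.16393788742712978)]Traceback (most recent call last):
  File "<stdin>", line 4, in <module>
IndexError: list index out of range
```

Call:
servo_tool:
  series:
    - [1, 0, 0, 0, 0.1]
    - [1, 0, 0, 0, 0.115]
    - [1, 0, 0, 0, 0.115]
    - [1, 0, 0, 0, 0.115]
    - [1, 0, 0, 0, 0.115]
    - [1, 0, 0, 0, 0.115]
    - [1, 0, 0, 0, 0.115]
    - [1, 0, 0, 0, 0.115]
    - [1, 0, 0, 0, 0.095]
    - [1, 0, -0.04, 0, 0]
    - [1, 0, 0, 0.4, 0]
    - [1, 0, 0, 0.6, 0]
    - [1, 0, 0, 0.6, 0]
    - [1, 0, 0, 0.3, 0]
    - [1, 0, 0, 0.2, 0]
    - [1, 0, 0, 0, 0]

```text
time: 13.32
tool_pos: [446.7, -43.6, 69.7]
tcp_rot: [-3.142, 0.001, -0.179]
contact_force: [-0.1, 0.1, 0.0]
grip_width: 92.1
```

```bash
python3 - <<'E'
from h import *
plan(447,-44,70,-0.18)
snap('scene','s7.png')
E
```

```text
t 13.32 pos [446.7 -43.6  69.7] rot [-3.142e+00  1.000e-03 -1.790e-01] grip 92.1 F [-0.1  0.1  0. ]
tool shift/50: [ 0.007  0.006 -0.005] spin/90 (neg of world yaw): 0.001
```

View pics/s7.png

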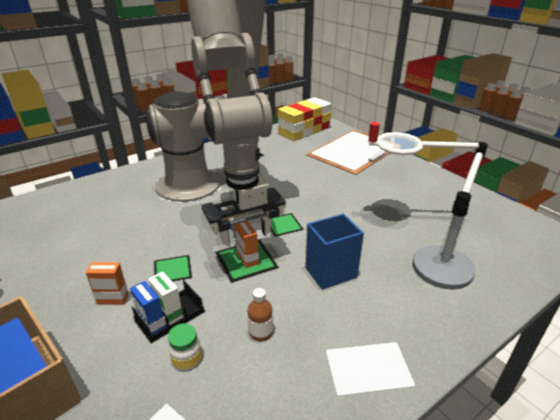

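Call:
servo_tool:
  series:
    - [0.2, 0, 0, 0, 0]
    - [0.2, 0, 0, 0, 0]
    - [0.2, 0, 0, 0, 0]
    - [0.2, 0, 0, 0, 0]
    - [0.2, 0, 0, 0, 0]
    - [0.2, 0, 0, 0, 0]
    - [0.2, 0, 0, 0, 0]
    - [0.2, 0, 0, -0.15, 0]
    - [0.2, 0, 0, -0.4, 0]
    - [0.2, 0, 0, -0.6, 0]
    - [0.2, 0, 0, -0.6, 0]
    - [0.2, 0, 0, -0.6, 0]
    - [0.2, 0, 0, -0.6, 0]
    - [0.2, 0, 0, -0.4, 0]
    - [0.2, 0, 0, -0.1, 0]
    - [0.2, 0, 0, 0, 0]

```text
time: 15.38
tool_pos: [446.7, -43.7, 242.4]
tcp_rot: [3.142, 0.0, -0.18]
contact_force: [0.1, 0.7, -1.5]
grip_width: 33.8
```

```bash
python3 - <<'E'
from h import *
plan(610,99,242,-0.183)
snap('scene','s8.png'); snap('wrist','w8.png'); snap('top','t8.png')
for n in ('wrist','top','scene'):
  for l in ('tub_mouth','tub'):
    for d in bot.pinpoint(n,l): print(n,l,round(d['p'],2),np.round(w(n,d['point']),1))
im=cv2.imread('pics/w8.png');s=cv2.imread('pics/s8.png')
cv2.imwrite('pics/m8.png',np.hstack([cv2.resize(im,(400,300)),cv2.resize(s[100:310,150:430],(400,300))]))
E
```

```text
t 15.38 pos [446.7 -43.7 242.4] rot [ 3.142  0.    -0.18 ] grip 33.8 F [ 0.1  0.7 -1.5]
tool shift/50: [ 2.702 -3.392  0.008] spin/90 (neg of world yaw): 0.002
wrist tub_mouth 0.95 [617.4 100.  136.2]
wrist tub_mouth 0.25 [612.7  96.8   4.6]
top tub_mouth 0.83 [612.  99. 142.]
top tub 0.59 [613.2 100.4   1.7]
scene tub_mouth 0.71 [612.2  99.5 137.5]
scene tub 0.71 [ 6.105e+02  9.870e+01 -4.000e-01]
```

View pics/m8.png

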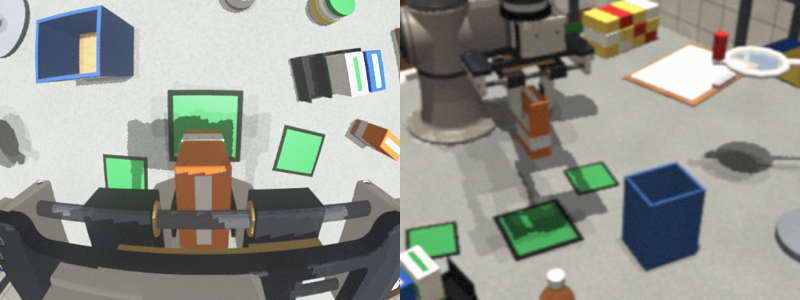

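Call:
servo_tool:
  series:
    - [0.2, 0.2, -0.25, 0, 0]
    - [0.2, 0.36, -0.45, 0, 0]
    - [0.2, 0.44, -0.55, 0, 0]
    - [0.2, 0.44, -0.55, 0, 0]
    - [0.2, 0.44, -0.55, 0, 0]
    - [0.2, 0.44, -0.55, 0, 0]
    - [0.2, 0.28, -0.35, 0, 0]
    - [0.2, 0.12, -0.15, 0, 0]
    - [0.2, 0, 0, 0, 0]
    - [0.2, 0, 0, 0, 0]

```text
time: 17.08
tool_pos: [610.8, 98.7, 242.7]
tcp_rot: [3.141, 0.0, -0.181]
contact_force: [-0.0, -0.6, -1.5]
grip_width: 33.9
```

```bash
python3 - <<'E'
from h import *
plan(611,99,242,-0.183)
snap('scene','s9.png'); snap('wrist','w9.png'); snap('top','t9.png')
im=cv2.imread('pics/w9.png');s=cv2.imread('pics/s9.png');t=cv2.imread('pics/t9.png')
cv2.imwrite('pics/m9.png',np.hstack([cv2.resize(im[:, 130:430],(400,560)),cv2.resize(s[120:310,270:410],(400,560))]))
cv2.imwrite('pics/t9c.png',cv2.resize(t[130:250,180:320],None,fx=5,fy=5))
E
```

```text
t 17.07 pos [610.8  98.7 242.7] rot [ 3.141  0.    -0.181] grip 33.9 F [-0.  -0.6 -1.5]
tool shift/50: [ 0.003 -0.006  0.014] spin/90 (neg of world yaw): 0.002
```

View pics/m9.png

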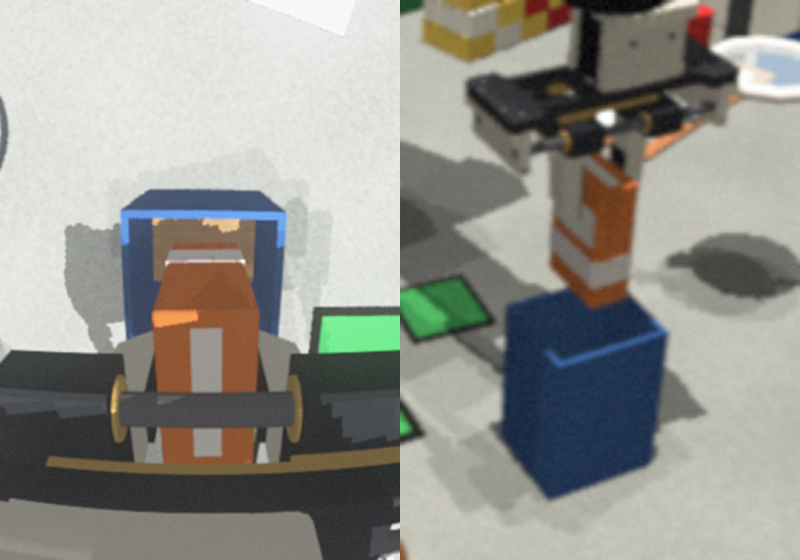

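View pics/t9c.png

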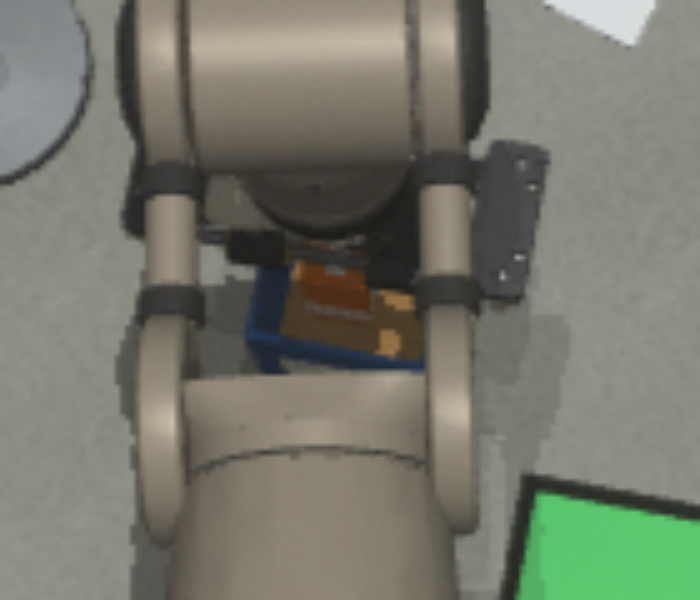

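```bash
python3 - <<'E'
from h import *
f=lambda u,v:[130+u*.75,v*.75]
p=fray([f(122,211),f(285,211),f(122,240)],140);print(p)
a=-.183
for q in p: 
    d=q[:2]-[611,99]; print('tub frame',d@[np.cos(a),np.sin(a)],d@[-np.sin(a),np.cos(a)])
print('pack bottom far edge cols', fray([f(167,265),f(245,265),f(206,265)],242.7-67))
E
```

```text
[[663.92321426 141.06969542 140.        ]
 [645.79678903  42.49577512 140.        ]
 [646.05642785 145.13449902 140.        ]]
tub frame 44.3836562660919 50.99820523495415
tub frame 44.498413907207905 -49.2283974524455
tub frame 26.07549212786269 51.74373240949482
pack bottom far edge cols [[634.01718207 115.49014441 175.7       ]
 [626.39291168  73.86895533 175.7       ]
 [630.18271229  94.6825611  175.7       ]]
```

Call:
servo_tool:
  series:
    - [0.2, 0, 0, 0.2, 0]
    - [0.2, 0, 0, 0.3, 0]
    - [0.2, 0, 0, 0.3, 0]
    - [0.2, 0, 0, 0.3, 0]
    - [0.2, 0, 0, 0.3, 0]
    - [0.2, 0, 0, 0.3, 0]
    - [0.2, 0, 0, 0.3, 0]
    - [0.2, 0, 0, 0.3, 0]
    - [0.2, 0, 0, 0.2, 0]
    - [0.2, 0, 0, 0.1, 0]
    - [0.2, 0, 0, 0, 0]

```text
time: 18.6
tool_pos: [611.3, 99.1, 112.5]
tcp_rot: [3.141, 0.0, -0.18]
contact_force: [0.4, 1.6, -2.9]
grip_width: 33.7
```

```bash
python3 - <<'E'
from h import *
plan(611,99,100,-0.183)
snap('wrist','w10.png')
im=cv2.imread('pics/w10.png')
cv2.imwrite('pics/w10c.png',cv2.resize(im[100:420, 130:430],(640,600)))
E
```

```text
t 18.6 pos [611.3  99.1 112.5] rot [ 3.141  0.    -0.18 ] grip 33.7 F [ 0.4  1.6 -2.9]
tool shift/50: [-0.005  0.004  0.251] spin/90 (neg of world yaw): 0.002
```

View pics/w10c.png

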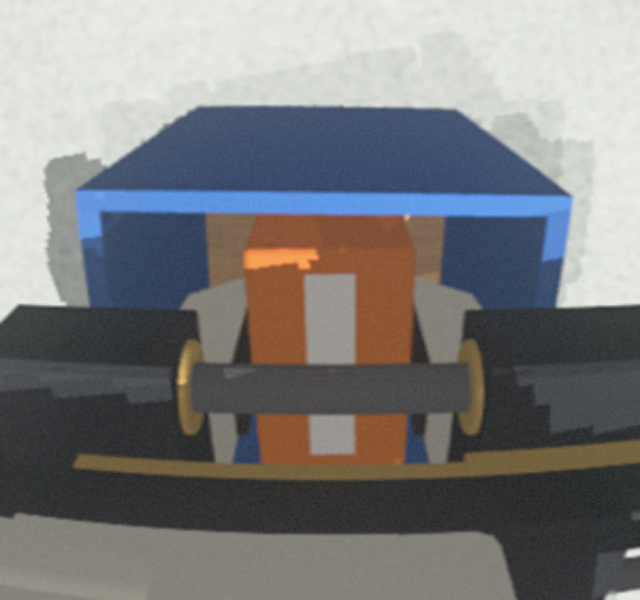

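Call:
servo_tool:
  series:
    - [0.2, 0, 0, 0.1, 0]
    - [0.2, 0, 0, 0.05, 0]
    - [0.2, 0, 0, 0.05, 0]
    - [0.2, 0, 0, 0.04, 0]
    - [0.2, 0, 0, 0, 0]

```text
time: 19.27
tool_pos: [611.1, 99.1, 100.5]
tcp_rot: [3.141, 0.0, -0.18]
contact_force: [0.9, 0.4, -1.3]
grip_width: 33.7
```

Call:
servo_tool:
  series:
    - [0.2, 0, 0, 0.04, 0]
    - [0.2, 0, 0, 0.04, 0]
    - [0.2, 0, 0, 0, 0]

```text
time: 19.65
tool_pos: [611.1, 99.1, 96.5]
tcp_rot: [3.141, 0.0, -0.18]
contact_force: [-0.0, 0.6, -3.0]
grip_width: 34.1
```

Call:
servo_tool:
  series:
    - [0.2, 0, 0, 0.04, 0]
    - [0.2, 0, 0, 0.04, 0]
    - [0.2, 0, 0, 0, 0]

```text
time: 20.02
tool_pos: [611.1, 99.1, 92.4]
tcp_rot: [3.141, 0.0, -0.18]
contact_force: [0.3, 0.5, -2.7]
grip_width: 33.6
```

Call:
servo_tool:
  series:
    - [0.2, 0, 0, 0.04, 0]
    - [0.2, 0, 0, 0.03, 0]
    - [0.2, 0, 0, 0, 0]

```text
time: 20.4
tool_pos: [611.3, 99.1, 89.5]
tcp_rot: [3.142, -0.0, -0.18]
contact_force: [-0.2, -0.1, 0.2]
grip_width: 34.1
```

Call:
servo_tool:
  series:
    - [0.2, 0, 0, 0.02, 0]
    - [0.2, 0, 0, 0, 0]

```text
time: 20.65
tool_pos: [611.5, 99.2, 89.4]
tcp_rot: [-3.141, -0.001, -0.18]
contact_force: [-2.6, 1.1, 6.8]
grip_width: 33.8
```

Call:
servo_tool:
  series:
    - [0.4, 0, 0, -0.01, 0]
    - [0.43, 0, 0, 0, 0]
    - [0.43, 0, 0, 0, 0]
    - [0.43, 0, 0, 0, 0]
    - [0.43, 0, 0, -0.1, 0]
    - [0.43, 0, 0, -0.25, 0]
    - [0.43, 0, 0, -0.3, 0]

```text
time: 21.52
tool_pos: [611.4, 99.1, 122.4]
tcp_rot: [3.142, -0.0, -0.18]
contact_force: [-0.5, 0.3, -0.3]
grip_width: 39.7
```

```bash
python3 - <<'E'
from h import *
plan(611,99,250,-0.183)
snap('wrist','w11.png')
im=cv2.imread('pics/w11.png')
cv2.imwrite('pics/w11c.png',cv2.resize(im[100:420, 130:430],(640,600)))
E
```

```text
t 21.52 pos [611.4  99.1 122.4] rot [ 3.142 -0.    -0.18 ] grip 39.7 F [-0.5  0.3 -0.3]
tool shift/50: [-0.007  0.004 -2.552] spin/90 (neg of world yaw): 0.002
```

View pics/w11c.png

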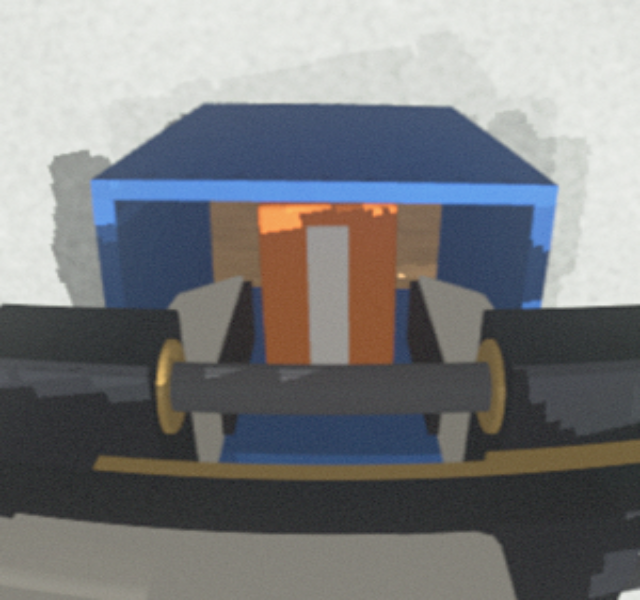

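Call:
servo_tool:
  series:
    - [0.43, 0, 0, -0.6, 0]
    - [0.43, 0, 0, -0.8, 0]
    - [0.5, 0, 0, -0.8, 0]
    - [0.5, 0, 0, -0.8, 0]
    - [0.5, 0, 0, -0.8, 0]
    - [0.5, 0, 0, -0.4, 0]

```text
time: 22.32
tool_pos: [611.6, 99.2, 334.8]
tcp_rot: [-3.141, -0.005, -0.18]
contact_force: [-0.3, 0.4, 0.0]
grip_width: 45.9
```

```bash
python3 - <<'E'
from h import *
plan(473,354,330)
im=snap('top','t12.png')[:,:,::-1]; snap('scene','s12.png')
cv2.imwrite('pics/c12.png',cv2.resize(im[100:260,40:210],None,fx=3.75,fy=3.75,interpolation=cv2.INTER_CUBIC))
for n in ('top','scene'):
  for l in ('lens','knob'):
    for d in bot.pinpoint(n,l): print(n,l,round(d['p'],2),np.round(w(n,d['point']),1))
E
```

```text
t 22.32 pos [611.6  99.2 334.8] rot [-3.141 -0.005 -0.18 ] grip 45.9 F [-0.3  0.4  0. ]
tool shift/50: [-3.64  -4.517  0.097] spin/90 (neg of world yaw): None
top lens 0.64 [513.5 407.4 234.4]
top knob 0.69 [468.4 353.3 273.2]
top knob 0.16 [ 510.1 -324.3    0. ]
scene lens 0.94 [512.8 404.6 236.2]
scene lens 0.68 [439.2 -47.3  -0.7]
scene knob 0.58 [475.5 351.  273.7]
```

View pics/c12.png

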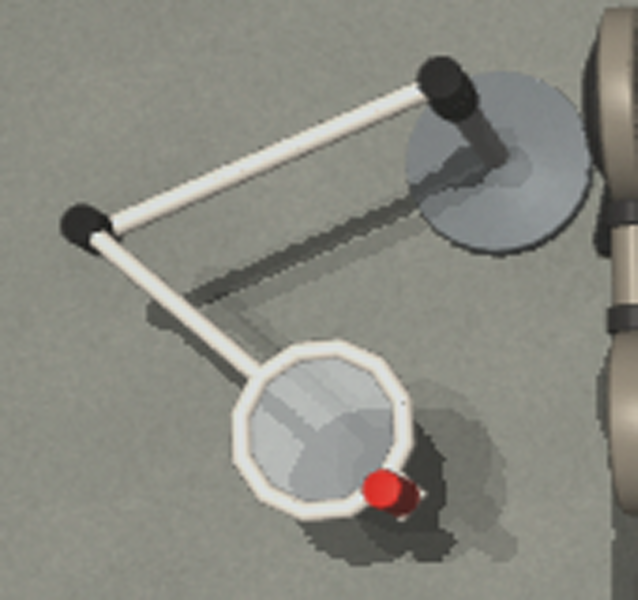

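View pics/s12.png

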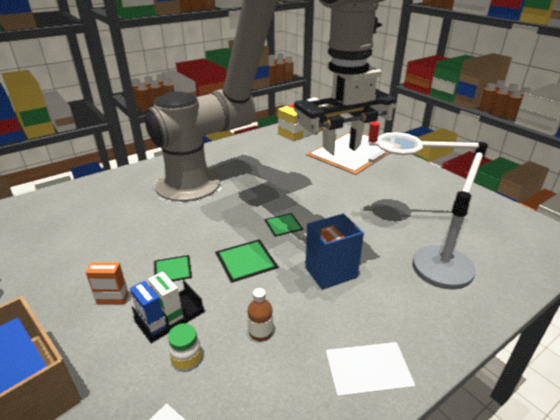

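```bash
cat >> h.py <<'E'
def link(P,L1=260,L2=220,tgt=(611,99),side=-1):
    P=np.array(P,float);d=np.array(tgt)-P;D=np.linalg.norm(d);a=(L1*L1-L2*L2+D*D)/(2*D);h=np.sqrt(max(L1*L1-a*a,0))
    out=[]
    for s in (1,-1):
        E=P+a*d/D+s*h*np.array([-d[1],d[0]])/D; u=(np.array(tgt)-E)/L2; out.append((E.round(1),(np.array(tgt)+72*u).round(1),round(float(np.arctan2(u[1],u[0])),3)))
    return out
E
python3 - <<'E'
from h import *
from scipy.optimize import least_squares
f=lambda u,v:[40+u/3.75,100+v/3.75]
k=ray('top',f(383,489),292)[0];l=ray('top',f(322,430),241)[0];e=ray('top',f(84,226),246)[0]; p=ray('top',f(498,163),15)[0]; p2=ray('top',f(437,78),235)[0]
print('knob',k,'lens',l,'elbow',e,'post base',p,'top',p2)
def r(x):
    P=x[:2];E=P+260*np.r_[np.cos(x[2]),np.sin(x[2])];u=np.r_[np.cos(x[3]),np.sin(x[3])]
    return np.r_[E+292*u-k[:2],E+220*u-l[:2],(E-e[:2])/2,(P-p[:2])/2,(P-p2[:2])/2]
s=least_squares(r,[757,331,2,-2.3]);x=s.x;print(x,s.fun.round(1))
E=x[:2]+260*np.r_[np.cos(x[2]),np.sin(x[2])];u=np.r_[np.cos(x[3]),np.sin(x[3])];print('E',E,'knob',E+292*u)
print(link(x[:2]))
E
```

```text
knob [470.70635185 350.93145549 292.        ] lens [515.98914436 406.48302154 241.        ] elbow [654.98579187 571.77694487 246.        ] post base [764.31451779 340.64344765  15.        ] top [761.85142773 339.02687544 235.        ]
[763.43421306 339.06061349   1.99653859  -2.2606708 ] [-0.5 -0.3  0.  -0.3  0.5  2.  -0.4 -0.8  0.8  0. ]
E [656.05501905 575.8510455 ] knob [470.21443135 350.62388025]
[(array([830.7,  87.9]), array([539.1, 102.6]), 3.091), (array([507.5, 293.1]), array([644.9,  35.5]), -1.081)]
```

```bash
python3 - <<'E'
from h import *
plan(470.3,350.8,335)
E
```

```text
t 22.62 pos [610.8  99.1 329.8] rot [ 3.141e+00  2.000e-03 -1.800e-01] grip 46.1 F [-0.1 -0.9 -0.7]
tool shift/50: [-3.666 -4.449 -0.105] spin/90 (neg of world yaw): None
```

Call:
servo_tool:
  series:
    - [0.65, -0.2, -0.24, -0.1, 0]
    - [0.65, -0.4, -0.49, 0, 0]
    - [0.65, -0.5, -0.6, 0, 0]
    - [0.65, -0.5, -0.6, 0, 0]
    - [0.65, -0.5, -0.6, 0, 0]
    - [0.65, -0.5, -0.6, 0, 0]
    - [0.65, -0.5, -0.6, 0, 0]
    - [0.65, -0.36, -0.43, 0, 0]
    - [0.65, -0.2, -0.29, 0, 0]
    - [0.65, 0, 0, 0, 0]
    - [0.65, 0, 0, 0, 0]

```text
time: 24.0
tool_pos: [471.5, 350.2, 336.0]
tcp_rot: [3.141, -0.0, -0.181]
contact_force: [-0.3, 1.0, 0.0]
grip_width: 59.5
```

```bash
python3 - <<'E'
from h import *
plan(470.3,350.8,260)
im=snap('wrist','w13.png')
for l in ('knob','lens'):
    for d in bot.pinpoint('wrist',l): print(l,round(d['p'],2),np.round(w('wrist',d['point']),1))
E
```

```text
t 24.0 pos [471.5 350.2 336. ] rot [ 3.141 -0.    -0.181] grip 59.5 F [-0.3  1.   0. ]
tool shift/50: [-0.025 -0.008  1.521] spin/90 (neg of world yaw): None
knob 0.58 [473.6 353.1 275.5]
```

View pics/w13.png

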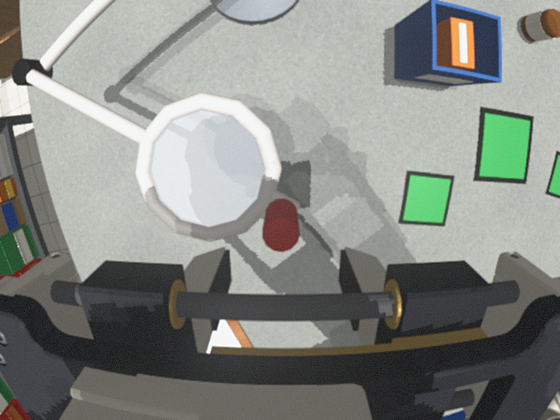

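```bash
python3 - <<'E'
from h import *
print(fray([[281,233],[281,211]],292), fray([281,211],260))
E
```

```text
[[474.17837933 351.48466635 292.        ]
 [489.37202365 348.63350882 292.        ]] [[479.49861366 350.82904151 260.        ]]
```

Call:
servo_tool:
  series:
    - [0.65, 0.02, -0.03, 0.2, 0]
    - [0.65, 0, 0, 0.3, 0]
    - [0.65, 0, 0, 0.3, 0]
    - [0.65, 0, 0, 0.3, 0]
    - [0.65, 0, 0, 0.25, 0]
    - [0.65, 0, 0, 0.15, 0]
    - [0.65, 0, 0, 0, 0]
    - [0.5, 0, 0, 0, 0]
    - [0.4, 0, 0, 0, 0]
    - [0.3, 0, 0, 0, 0]
    - [0.25, 0, 0, 0, 0]
    - [0.25, 0, 0, 0, 0]
    - [0.25, 0, 0, 0, 0]

```text
time: 25.78
tool_pos: [472.4, 352.2, 261.3]
tcp_rot: [-3.141, -0.0, -0.18]
contact_force: [0.9, 1.0, 0.7]
grip_width: 25.5
```

```bash
python3 - <<'E'
from h import *
o=bot.get_obs(); print(np.round(o['tool_pos'],1),o['tcp_rot'][2].round(3),o['grip_width'].round(1),o['contact_force'].round(1))
im=snap('wrist','w14.png')
E
```

```text
Traceback (most recent call last):
AttributeError: 'float' object has no attribute 'round'
```

```bash
cat > path.py <<'E'
from h import *
import sys
def ik(P,K):
    d=K-P;D=np.linalg.norm(d);a=(260**2-292**2+D*D)/(2*D);h=np.sqrt(260**2-a*a)
    E=P+a*d/D-h*np.array([-d[1],d[0]])/D; u=(K-E)/292; return E,np.arctan2(u[1],u[0])
P=np.array([763.8,339.8])
def go(K1,n,ramp=True):
    o=bot.get_obs();K0=np.array(o['tool_pos'])[:2];yaw=o['tcp_rot'][2]
    s=np.linspace(0,1,n+1); 
    if ramp: s=s*s*(3-2*s)*.5+s*.5
    rows=[];K=K0.copy()
    E,a=ik(P,K0);print('start E,ang',E,a)
    for t in s[1:]:
        Kn=K0+t*(np.array(K1)-K0);E,b=ik(P,Kn);d=Kn-K
        r=[.25,*(np.round([(d[0]*np.cos(yaw)+d[1]*np.sin(yaw))/50,(d[0]*np.sin(yaw)-d[1]*np.cos(yaw))/50],3)),0,round(-np.degrees(b-a)/90,3)]
        rows.append([float(v) for v in r]); yaw+=b-a;a=b;K=Kn
    print('end',E,a,'yaw',yaw); print(str(rows))
E
python3 - <<'E'
from path import *
_,t,ang=link(P,tgt=(611,99))[1];print(t,ang)
o=bot.get_obs();k=np.array(o['tool_pos'])[:2]
mid=k+(t-k)/2; go(mid,19); 
E
```

```text
[644.7  35.4] -1.083
start E,ang [658.30641289 577.43649358] -2.260787758293013
end [548.55692062 485.64380953] -1.5364991167337418 yaw 0.5441172598818313
[[0.25, 0.069, 0.085, 0.0, -0.013], [0.25, 0.083, 0.108, 0.0, -0.017], [0.25, 0.094, 0.129, 0.0, -0.02], [0.25, 0.102, 0.149, 0.0, -0.023], [0.25, 0.106, 0.167, 0.0, -0.025], [0.25, 0.106, 0.183, 0.0, -0.027], [0.25, 0.103, 0.197, 0.0, -0.029], [0.25, 0.098, 0.209, 0.0, -0.03], [0.25, 0.09, 0.218, 0.0, -0.031], [0.25, 0.079, 0.223, 0.0, -0.031], [0.25, 0.068, 0.226, 0.0, -0.031], [0.25, 0.056, 0.224, 0.0, -0.03], [0.25, 0.043, 0.219, 0.0, -0.029], [0.25, 0.032, 0.209, 0.0, -0.027], [0.25, 0.021, 0.197, 0.0, -0.025], [0.25, 0.012, 0.18, 0.0, -0.023], [0.25, 0.005, 0.16, 0.0, -0.02], [0.25, 0.0, 0.136, 0.0, -0.017], [0.25, -0.003, 0.109, 0.0, -0.013]]
```

Call:
servo_tool:
  series:
    - [0.25, 0.07, 0.085, 0, -0.013]
    - [0.25, 0.083, 0.108, 0, -0.017]
    - [0.25, 0.094, 0.129, 0, -0.02]
    - [0.25, 0.102, 0.149, 0, -0.023]

```text
time: 26.28
tool_pos: [486.6, 326.2, 261.3]
tcp_rot: [-3.141, -0.0, -0.064]
contact_force: [-0.3, 1.8, 2.1]
grip_width: 25.0
```

Call:
servo_tool:
  series:
    - [0.25, 0.106, 0.167, 0, -0.025]
    - [0.25, 0.106, 0.183, 0, -0.027]
    - [0.25, 0.103, 0.197, 0, -0.029]
    - [0.25, 0, 0, 0, 0]

```text
time: 26.78
tool_pos: [502.0, 297.6, 261.3]
tcp_rot: [3.141, -0.0, 0.061]
contact_force: [0.7, -2.2, 1.1]
grip_width: 25.0
```

```bash
python3 - <<'E'
from path import *
snap('wrist','w15.png')
_,t,ang=link(P,tgt=(611,99))[1]
go(t,20)
E
```

```text
start E,ang [627.76534263 561.3729496 ] -2.0171076620449804
end [507.97190164 293.41051746] -1.083490628204852 yaw 0.9940513514065905
[[0.25, 0.073, 0.155, 0.0, -0.022], [0.25, 0.083, 0.195, 0.0, -0.028], [0.25, 0.087, 0.232, 0.0, -0.033], [0.25, 0.085, 0.266, 0.0, -0.037], [0.25, 0.076, 0.296, 0.0, -0.04], [0.25, 0.061, 0.322, 0.0, -0.043], [0.25, 0.042, 0.344, 0.0, -0.044], [0.25, 0.019, 0.359, 0.0, -0.045], [0.25, -0.007, 0.368, 0.0, -0.044], [0.25, -0.033, 0.372, 0.0, -0.042], [0.25, -0.057, 0.369, 0.0, -0.039], [0.25, -0.078, 0.36, 0.0, -0.036], [0.25, -0.096, 0.346, 0.0, -0.031], [0.25, -0.109, 0.329, 0.0, -0.027], [0.25, -0.116, 0.307, 0.0, -0.023], [0.25, -0.119, 0.282, 0.0, -0.019], [0.25, -0.116, 0.254, 0.0, -0.015], [0.25, -0.108, 0.223, 0.0, -0.012], [0.25, -0.096, 0.188, 0.0, -0.009], [0.25, -0.08, 0.151, 0.0, -0.006]]
```

View pics/w15.png

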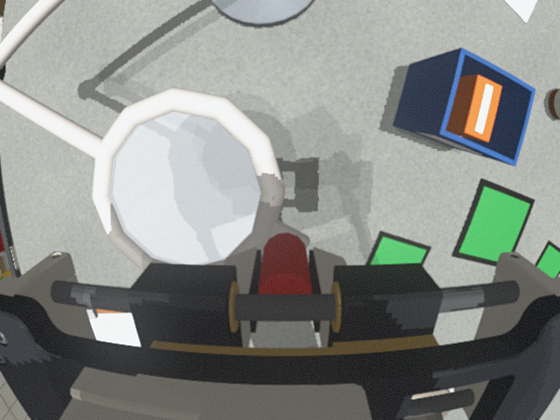

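Call:
servo_tool:
  series:
    - [0.25, 0.073, 0.155, 0, -0.022]
    - [0.25, 0.083, 0.195, 0, -0.028]
    - [0.25, 0.087, 0.232, 0, -0.033]
    - [0.25, 0.085, 0.266, 0, -0.037]
    - [0.25, 0.076, 0.296, 0, -0.04]
    - [0.25, 0.061, 0.322, 0, -0.043]
    - [0.25, 0.042, 0.344, 0, -0.044]
    - [0.25, 0.019, 0.359, 0, -0.045]
    - [0.25, -0.007, 0.368, 0, -0.044]
    - [0.25, -0.033, 0.372, 0, -0.042]

```text
time: 28.08
tool_pos: [573.9, 168.2, 261.3]
tcp_rot: [-3.141, -0.002, 0.657]
contact_force: [1.5, 3.3, 0.3]
grip_width: 25.2
```

```bash
python3 - <<'E'
from path import *
_,t,ang=link(P,tgt=(611,99))[1]
go(t,11)
snap('scene','s16.png')
E
```

```text
start E,ang [531.81220667 457.19533103] -1.4261410684901867
end [507.97190164 293.41051746] -1.083490628204852 yaw 0.999885478516461
[[0.25, -0.029, 0.169, 0.0, -0.018], [0.25, -0.045, 0.228, 0.0, -0.024], [0.25, -0.065, 0.273, 0.0, -0.027], [0.25, -0.086, 0.302, 0.0, -0.028], [0.25, -0.106, 0.318, 0.0, -0.027], [0.25, -0.122, 0.319, 0.0, -0.025], [0.25, -0.131, 0.308, 0.0, -0.021], [0.25, -0.133, 0.285, 0.0, -0.017], [0.25, -0.125, 0.251, 0.0, -0.013], [0.25, -0.109, 0.206, 0.0, -0.01], [0.25, -0.082, 0.151, 0.0, -0.006]]
```

View pics/s16.png

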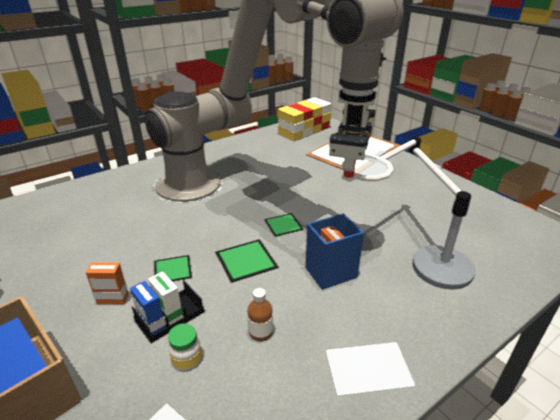

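Call:
servo_tool:
  series:
    - [0.25, -0.029, 0.169, 0, -0.018]
    - [0.25, -0.045, 0.228, 0, -0.024]
    - [0.25, -0.065, 0.273, 0, -0.027]
    - [0.25, -0.086, 0.302, 0, -0.028]
    - [0.25, -0.106, 0.318, 0, -0.027]
    - [0.25, -0.122, 0.319, 0, -0.025]
    - [0.25, -0.131, 0.308, 0, -0.021]
    - [0.25, -0.133, 0.285, 0, -0.017]
    - [0.25, -0.125, 0.251, 0, -0.013]
    - [0.25, -0.109, 0.206, 0, -0.01]
    - [0.25, -0.082, 0.151, 0, -0.006]
    - [0.25, 0, 0, 0, 0]
    - [0.25, 0, 0, 0, 0]

```text
time: 29.75
tool_pos: [643.8, 33.8, 261.3]
tcp_rot: [3.14, 0.001, 0.994]
contact_force: [2.1, -1.8, 2.5]
grip_width: 25.7
```

```bash
python3 - <<'E'
from path import *
plan(644.7,35.4,261)
for n in ('scene','top','wrist'):
  snap(n,n+'17.png')
  for l in ('lens','knob','tub_mouth'):
    for d in bot.pinpoint(n,l): print(n,l,round(d['p'],2),np.round(w(n,d['point']),1))
a,b=[cv2.imread('pics/%s17.png'%n) for n in('wrist','top')]
cv2.imwrite('pics/m17.png',np.hstack([cv2.resize(a,(400,300)),cv2.resize(b[90:300,60:340],(400,300))]))
E
```

```text
t 29.75 pos [643.8  33.8 261.3] rot [3.14e+00 1.00e-03 9.94e-01] grip 25.7 F [ 2.1 -1.8  2.5]
tool shift/50: [ 0.037 -0.002  0.007] spin/90 (neg of world yaw): None
scene lens 0.98 [606.2  96.5 237.8]
scene knob 0.69 [645.5  34.  270.1]
scene tub_mouth 0.64 [611.5  98.7 139.4]
scene tub_mouth 0.28 [ 509.1 -289.7    1.5]
top lens 0.74 [607.  100.1 235. ]
top knob 0.6 [ 509.4 -281.2    1.5]
wrist lens 0.86 [610.5  96.2 236.3]
wrist knob 0.58 [641.4  30.8 275.6]
```

View pics/m17.png

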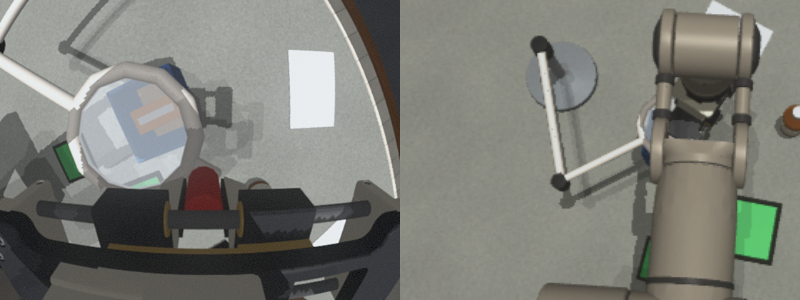

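Call:
servo_tool:
  series:
    - [0.35, 0, 0, 0, 0]
    - [0.45, 0, 0, 0, 0]
    - [0.6, 0, 0, 0, 0]
    - [0.6, 0, 0, 0, 0]
    - [0.6, 0, 0, -0.2, 0]
    - [0.6, 0, 0, -0.4, 0]
    - [0.6, 0, 0, -0.5, 0]
    - [0.6, 0, 0, -0.5, 0]
    - [0.6, 0, 0, -0.3, 0]
    - [0.6, -0.3, 0.2, 0, 0]
    - [0.6, -0.6, 0.4, 0, 0]
    - [0.6, -0.6, 0.4, 0, 0]
    - [0.6, -0.6, 0.4, 0, 0]
    - [0.6, -0.6, 0.4, 0, 0]
    - [0.6, -0.6, 0.4, 0, 0]
    - [0.6, -0.3, 0.2, 0, 0]
    - [0.6, 0, 0, 0, 0]

```text
time: 32.48
tool_pos: [645.9, -183.2, 355.4]
tcp_rot: [-3.14, 0.0, 0.993]
contact_force: [-0.8, -0.2, -0.7]
grip_width: 54.9
```

```bash
python3 - <<'E'
from h import *
plan(644.7,35.4,261)
for n in ('scene','top'):
  snap(n,n+'18.png')
  for l in ('lens','knob','tub_mouth','pack','pack_blue','pack_white','syrup','jar'):
    for d in bot.pinpoint(n,l)[:2]: print(n,l,round(d['p'],2),np.round(w(n,d['point']),1))
b,a=[cv2.imread('pics/%s18.png'%n) for n in('top','scene')]
cv2.imwrite('pics/m18.png',np.hstack([cv2.resize(a[130:310,260:500],(400,300)),cv2.resize(b[120:240,190:350],(400,300))]))
E
```

```text
t 32.48 pos [ 645.9 -183.2  355.4] rot [-3.14   0.     0.993] grip 54.9 F [-0.8 -0.2 -0.7]
tool shift/50: [ 3.649 -2.41   1.888] spin/90 (neg of world yaw): None
scene lens 0.62 [606.3  95.  235.8]
scene lens 0.45 [443.7 -48.1  -1. ]
scene knob 0.61 [646.   35.  272.4]
scene tub_mouth 0.83 [611.8  99.  139.5]
scene pack 0.86 [ 383.2 -371.6   -3. ]
scene pack_blue 0.65 [ 513.3 -328.5    3.9]
scene pack_blue 0.39 [442.  -45.4  -1.8]
scene pack_white 0.9 [ 511.3 -288.     1.3]
scene syrup 0.92 [ 659.4 -145.8   -6.1]
scene jar 0.56 [ 627.7 -300.1    3.4]
scene jar 0.27 [646.7  33.5 271.5]
top lens 0.55 [606.6  97.2 230.2]
top knob 0.84 [640.7  33.9 274.3]
top pack 0.83 [ 380.5 -372.3   -0. ]
top pack_blue 0.73 [ 510.1 -324.4    2. ]
top pack_white 0.75 [ 627.5 -299.3    2. ]
top pack_white 0.72 [ 508.3 -275.     5.5]
top syrup 0.57 [ 662.1 -145.3    1. ]
top jar 0.65 [ 6.24e+02 -3.03e+02  3.00e-01]
```

View pics/m18.png

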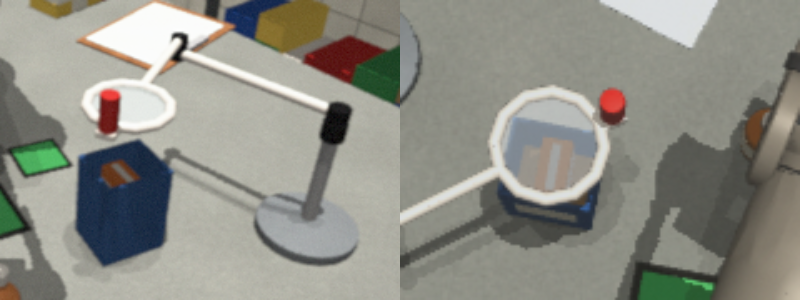

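View pics/scene18.png

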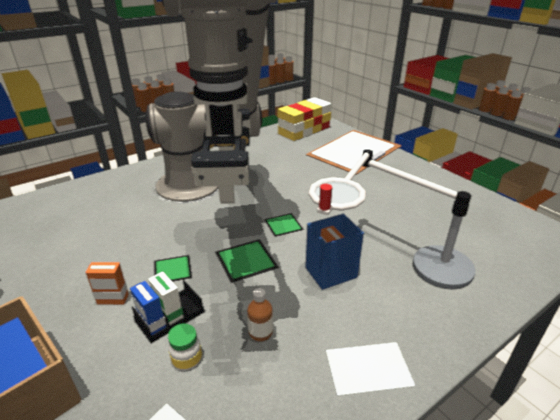

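```bash
python3 -c "
from plant import bot
print(bot.close_job())"
```

```text
the job is handed in; nothing more can be done
None
```

I did the whole task and handed the job in after about 32 s of the 72 s allowed. No verdict comes back, so these results rest on my own checks.

- **Carton to the mat:** I took the orange carton from the rack's left-most slot by its narrow faces and stood it on the 130 mm mat. I let go and lifted clear; the wrist picture showed it upright.
- **Carton into the tub:** I gripped it again by its broad faces and lowered it until the contact force rose. By my estimate its underside then rested about 22 mm above the tub's. I opened the fingers only a little to let go, and the later pictures show it upright in the tub.
- **Magnifier:** I led the red knob to its place and released it. After release the two cameras put the lens at about (606.5, 96) mm. The tub mouth is at (611, 99) mm, so the offset is about 5 mm against the 25 mm limit.
- **Bystanders:** The blue and white cartons, the bottle and the jar all stand upright. They read within about 6 mm of their first readings, which is about the networks' own error.
- **Disagreements:** Before release, the wrist camera put the lens about 4 mm from where the fixed cameras saw it. After release the detector found only the look-alike carton, so I confirmed the orange one in the tub by eye.

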